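# Seat a label holder behind the lip of a display riser and hold it home

### The arm

A 6-joint arm with a two-finger parallel gripper is mounted at the origin on the work surface; the furniture and walls round the work are solid. World frame = base frame: x ahead of the robot, y to its left, z up, the work surface at z = 0. Lengths are in m, angles in degrees, forces in N, time in s.
With the tool pointing down it reaches from about 0.4 to 0.825 m from the base axis. Payload 7 kg.
Tool frame: the origin (TCP) lies midway between the tips of the shut fingers; the grasp point (between the pads) lies 19 mm behind it (ctrl.grasp_offset is the distance from the TCP to the grasp point, in m); z points along the fingers, x is the direction in which the jaws open and shut, and the axes are right-handed (so a half turn about z gives the same grasp; the last joint's range is limited). The gripper opens to 88 mm and grips with 3 to 60 N. Pads are 19 mm wide; open, the fingers measure 130 mm over their backs; the gripper's body (78 mm by 193 mm) begins 47 mm behind the grasp point.
Start: joints at [79.819, 20.546, 0.682, 0, -70.136, -16.507], TCP at [0.303, 0.603, 0.227] pointing down, gripper open.
Joint ranges: [-176.03, 176.03], [-82.01, 121.73], [-58.28, 71.71], [-173.87, 95.51], [-174.79, -0.11], [-173.66, 173.66]. Speed limits (degrees/s): [136.94, 136.94, 172.46, 180, 180, 180].

### API

Orientations are given as [roll, pitch, yaw] about the fixed x, y, z axes, in that order (R = Rz(yaw) Ry(pitch) Rx(roll)).
In Python, from plant import sensors, snapshot, order, ctrl gives the robot as it stands.
- The arm moves only by the tool send_rows, never from a script. Its argument "commands" is a list of rows, each a list of 3 entries, a list of its own where there are three numbers: the closure, from 0 (fully open) to 1 (shut), then the shift along the world's x, y, z in units of 0.25 m (1.0 is 0.25 m), then the turn, a rotation vector about the world's x, y, z in units of 360 degrees (1.0 is 360 degrees). In form: [[hand, [x, y, z], [ax, ay, az]], ...]. A call has 1 to 12 rows; each row shifts and turns the pose as measured when the row begins; what a row does not reach is not made up. A row lasts 1/10 s, in which the tool goes at most 50 mm and 8.59 degrees, less where a joint would pass 70% of its speed; a pose out of reach is approached as far as the arm can. A call with a number of a shift or a turn outside -1 to 1 is refused whole. A call with a gripper value outside its range is refused whole. The fingers move at their own pace and stop on an object; the grip force is fixed at half the most. Time passes only in rows, so rows that do not move let the fingers close. It gives the time, the measured TCP pose, the force and the opening at its end, in the units of the state.
- sensors.get_obs(): the state, without advancing time (a new reading comes with each control period).
- snapshot(name): name is "side" or "top"; returns a dict with "color" (420x560x3 uint8, blue, green, red), "z_map" (420x560 float32, m along the optical axis (not along the pixel's ray), 0 where there is no reading), "mtx" (3x3 intrinsics, pixels), "xyz" and "attitude" of the camera in the world. Camera axes: x right, y down, z forward; pixel columns grow to the right and rows downward; lengths in m; the calibration is good to about 2 mm. A picture is of the moment at which its call begins.
- order.close_job(): hands the job in, once; it reports no verdict.
The state is a dict: "clock": time; "joint_pos": joint angles; "qvel": joint speeds; "tau": joint torques, N m; "tool_pos": TCP position; "orientation": TCP orientation; "force": force on the tool from outside, world axes, zero at the start; "moment": the same for the moment, N m; "opening": finger opening in m.
Only numpy, scipy, OpenCV 4.12 (cv2) and the standard library are available. Lean on these libraries where they do the work, as an engineer would, in place of code of your own. Each camera call takes 0.05 s, during which the arm holds its last target.

### The job

Take the flat label holder out of its grooved stand, set its lower edge in the pocket behind the metal lip on the front of the white display riser so that it leans back against the sloping front, and let go of it so that it leans there by itself. Then push it down by its top edge against the spring clip in the pocket, by feel, until it is fully home, and finish while still holding it pressed down, because the clip would push it up again. Leave the bottle, and the lid and stopper on the riser, where they stand.

Things in the scene. Friction and masses are not known exactly. Their poses are not given: they have to be found in the camera images.
- holder_mid (a point): Centre of the label holder: a loose flat grey plastic slab, 10 mm thick (its x), 62 mm wide (its y), 110 mm tall (its z), 60 g, with a blank paper panel on both faces (both faces alike, either may face forward). The top edge is 55 mm from this point along its z. At the start it stands upright in the groove of the stand, with its axes along the stand's (it may lean up to 0.1 rad).
- holder_foot (a point): Middle of the label holder's lower edge, 55 mm below holder_mid along the holder's z; same axes.
- stand: Fixed aluminium block 56 (x) x 100 (y) x 30 (z) mm, with a groove 12 mm wide and 18 mm deep along its y, open at both ends, in which the holder stands (holder's lower edge 12 mm above the table, top edge at 122 mm). Origin: centre of the underside; z up.
- riser: Fixed white display riser, 220 mm wide (y), deck 60 mm high from x = 20 to 151 mm. Origin on the table; x points from its front into the riser, y along the front, z up. Its front surface slopes, top leaning back (to +x) by 15 degrees (0.262 rad) from upright, through x = 0 at height 20 mm up to height 92 mm. An aluminium lip at the middle of the front (y = 0) forms the pocket.
- pocket_mouth (a point): Centre of the pocket's mouth, midway between front surface and lip, at the flared edge of the lip; same axes as the riser. The pocket runs from here down the slope (15 degrees). It is 13.5 mm wide between front surface and lip and 74 mm between its closed ends. The clip at rest is 29 mm down the slope, home is 41 mm down.
- pocket_home (a point): Where the middle of the holder's lower edge is when fully home: 41 mm down the slope from pocket_mouth, 6.5 mm in front of the sloping front surface (height about 22 mm). Before it is pushed in, the holder rests on the clip 12 mm up the slope from here.
- clip (a joint): The spring clip, a steel bar at the bottom of the pocket that slides down along the slope: 0 m up (at rest), 0.012 m fully down. The spring takes 2 N to start moving and 7 N when fully down (friction on the front surface adds some newtons); it carries the holder's own weight without sinking, and it pushes the holder up again when let go.
- bottle: Bystander: white bottle 46 mm across, 98 mm tall, standing on the table; origin at the centre of its underside. To be left alone.
- lid: Bystander: round pale pot lid 86 mm across, 12 mm tall, lying on the riser's deck; origin at the centre of its underside. To be left alone.
- stopper: Bystander: white stopper 30 mm across, 17 mm tall, standing on the riser's deck; origin at the centre of its underside. To be left alone.

How it is judged:
By the outcome, as a careful person would: the job done as asked, in the order asked, and still so for the second after the job is handed in, while the arm keeps its last pose, push and grip.
It also fails if it takes over 48 s, if anything falls off the work surface, if the arm or the gripper's body presses on something with over 40 N, if the wrist force passes 120 N, or if a joint passes its speed limit or range.

## Working session

There is one attempt and no reset: what is moved stays moved. The work goes in short steps, Python scripts to look and compute and a tool call to move; the robot and the scene stay as the last step left them, time stands still between calls to the robot, and variables do not carry over. Pictures are saved under pics/ and viewed, and the job is handed in when it is done.

Besides the shell and the picture viewer there is one more tool, called as a command line: name --argument value ..., lists and objects as JSON in quotes. send_rows: Moves the arm, as the interface text tells. Its arguments: {"type":"object","properties":{"commands":{"type":"array","items":{"type":"array"}}},"required":["commands"]}

```bash
ls; mkdir -p pics; python3 - <<'E'
from plant import sensors, snapshot, order, ctrl
import cv2, numpy as np
print(sensors.get_obs()); print(ctrl.grasp_offset)
for n in ("side","top"):
    s=snapshot(n); cv2.imwrite(f"pics/{n}0.png",s["color"]); np.savez(f"pics/{n}0.npz",**s)
    print(n,s["mtx"],s["xyz"],s["attitude"])
E
```

```text
pics
{'clock': 0.0, 'joint_pos': array([ 7.98187719e+01,  2.05926013e+01,  6.34604162e-01, -2.12751913e-02,
       -7.01363251e+01, -1.65079993e+01]), 'qvel': array([ 0.02879095, -0.04839176, -0.03718554, -0.04238901,  0.03297434,
       -0.0172863 ]), 'tau': array([ 1.01264664e-03, -5.82710230e+01,  2.93047392e+01,  6.99697226e+00,
        6.80483630e-03, -1.60551522e-04]), 'tool_pos': array([0.30296314, 0.60264321, 0.22561221]), 'orientation': array([-1.79992371e+02, -9.61177618e-02, -1.16696479e+02]), 'force': array([-0.08502741, -0.61179543, -0.49017247]), 'moment': array([ 0.02605058, -0.013051  , -0.00831194]), 'opening': 0.08784737200334786}
0.0188
side [[446.89267831   0.         282.03526112]
 [  0.         446.89267831 204.37087614]
 [  0.           0.           1.        ]] [ 0.31410273 -0.58429491  0.68390362] [-134.49160585   -1.18914311  -20.31663186]
top [[422.56362223   0.         283.06783664]
 [  0.         422.56362223 205.75778936]
 [  0.           0.           1.        ]] [0.38109886 0.01527249 0.94238039] [-169.24084612    0.4700084   -89.09703458]
```

View pics/side0.png

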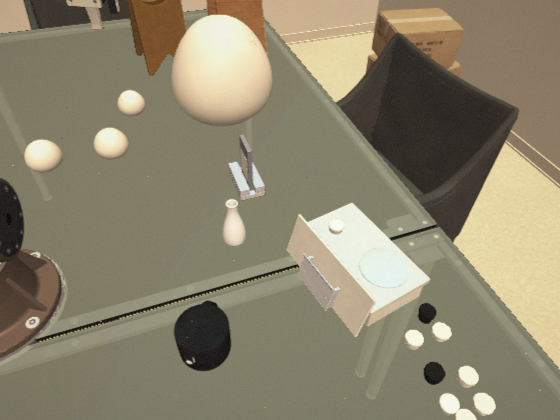

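View pics/top0.png

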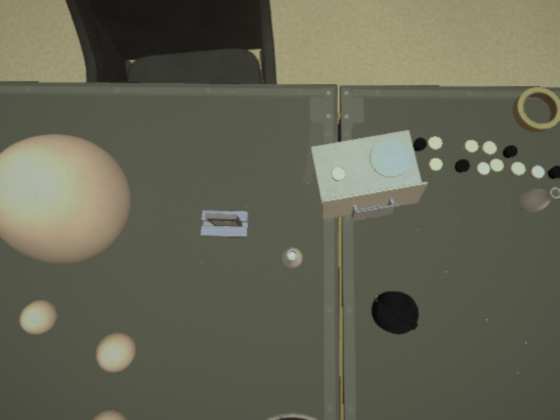

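The side view shows the holder upright in the stand at about (247,170), the bottle at (233,222), and the riser with its lip at (320,285). The top view shows the stand at (225,223), the bottle at (292,257), and the riser front edge running from (322,215) to (425,185). Next I measure these with depth.

```bash
cat > h.py <<'E'
import numpy as np, cv2
from scipy.spatial.transform import Rotation as R
def load(n): return dict(np.load(n))
def Rc(s): return R.from_euler('xyz',s["attitude"],degrees=True).as_matrix()
def cloud(s):
    z=s["z_map"].astype(float); h,w=z.shape; v,u=np.mgrid[:h,:w]
    K=s["mtx"]; p=np.stack([(u-K[0,2])/K[0,0]*z,(v-K[1,2])/K[1,1]*z,z],-1)
    P=p@Rc(s).T+s["xyz"]; P[z==0]=np.nan; return P
def ray(s,u,v,zp):
    K=s["mtx"]; d=Rc(s)@np.array([(u-K[0,2])/K[0,0],(v-K[1,2])/K[1,1],1]); o=s["xyz"]
    return o+d*(zp-o[2])/d[2]
def proj(s,P):
    p=(np.atleast_2d(P)-s["xyz"])@Rc(s); K=s["mtx"]
    return np.c_[p[:,0]/p[:,2]*K[0,0]+K[0,2],p[:,1]/p[:,2]*K[1,1]+K[1,2]]
E
python3 - <<'E'
from h import *
np.set_printoptions(precision=4,suppress=True)
for n,pts in (("top",[(225,215),(225,230),(210,223),(225,221),(292,257),(338,174),(390,155),(330,165),(405,175),(250,300),(60,200),(375,212)]),("side",[(247,150),(240,180),(233,222),(336,227),(385,267),(320,285),(330,260),(150,250),(220,70)])):
    s=load(f"pics/{n}0.npz");C=cloud(s)
    for u,v in pts: print(n,(u,v),C[v,u])
    z=C[...,2]; zz=np.nan_to_num(z); 
    im=s["color"]
    x0,y0,x1,y1=(190,110,440,280) if n=="top" else (200,110,450,340)
    cr=im[y0:y1,x0:x1]; f=3 if n=="top" else 2.4
    cv2.imwrite(f"pics/{n}0z.png",cv2.resize(cr,None,fx=f,fy=f,interpolation=cv2.INTER_CUBIC))
    hm=np.clip(zz/0.15*255,0,255).astype(np.uint8)[y0:y1,x0:x1]
    cv2.imwrite(f"pics/{n}0h.png",cv2.resize(cv2.applyColorMap(hm,cv2.COLORMAP_JET),None,fx=f,fy=f,interpolation=cv2.INTER_NEAREST))
E
```

```text
top (225, 215) [0.5164 0.1383 0.1237]
top (225, 230) [0.4987 0.1508 0.0313]
top (210, 223) [0.5164 0.1878 0.0118]
top (225, 221) [0.5095 0.1428 0.0907]
top (292, 257) [0.4395 0.0051 0.0754]
top (338, 174) [ 0.6152 -0.0899  0.0777]
top (390, 155) [ 0.6607 -0.2025  0.0706]
top (330, 165) [ 0.64   -0.075   0.0594]
top (405, 175) [ 0.6193 -0.2355  0.0614]
top (250, 300) [0.35   0.0946 0.0001]
top (60, 200) [0.5231 0.4149 0.2192]
top (375, 212) [ 0.5424 -0.1748  0.0348]
side (247, 150) [0.5116 0.1222 0.1204]
side (240, 180) [0.4969 0.137  0.0305]
side (233, 222) [ 0.4416 -0.0074  0.06  ]
side (336, 227) [ 0.6139 -0.0981  0.0773]
side (385, 267) [ 0.6563 -0.2068  0.0722]
side (320, 285) [ 0.5475 -0.1831  0.0392]
side (330, 260) [ 0.5715 -0.1641  0.0761]
side (150, 250) [ 0.2797  0.0295 -0.0008]
side (220, 70) [0.5254 0.3778 0.1675]
```

View pics/top0z.png

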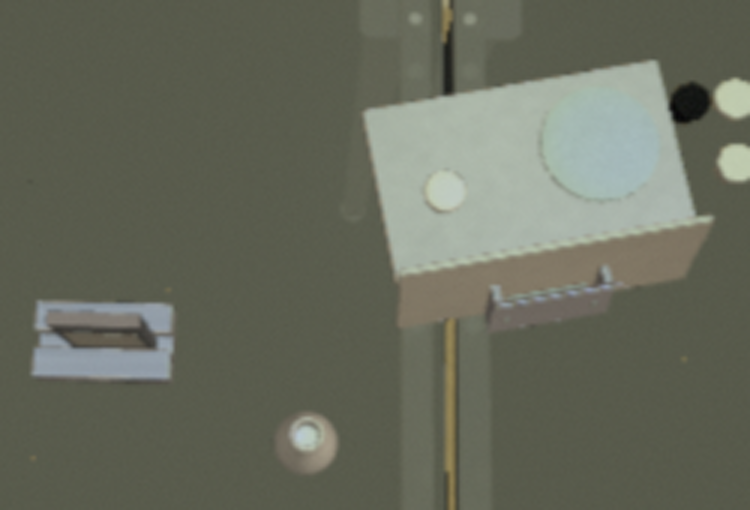

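View pics/side0z.png

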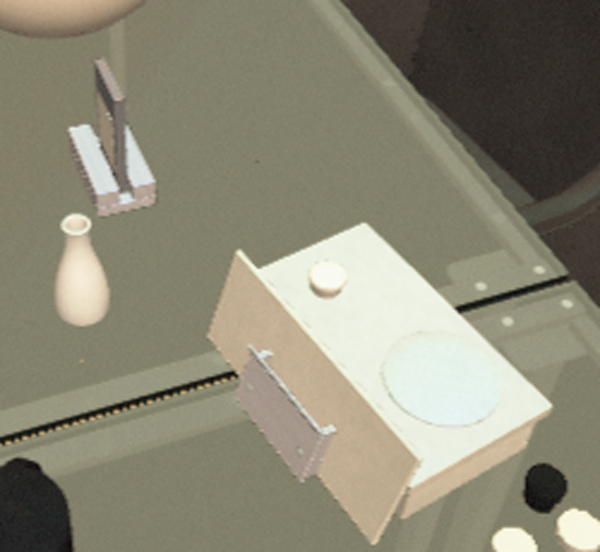

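View pics/top0h.png

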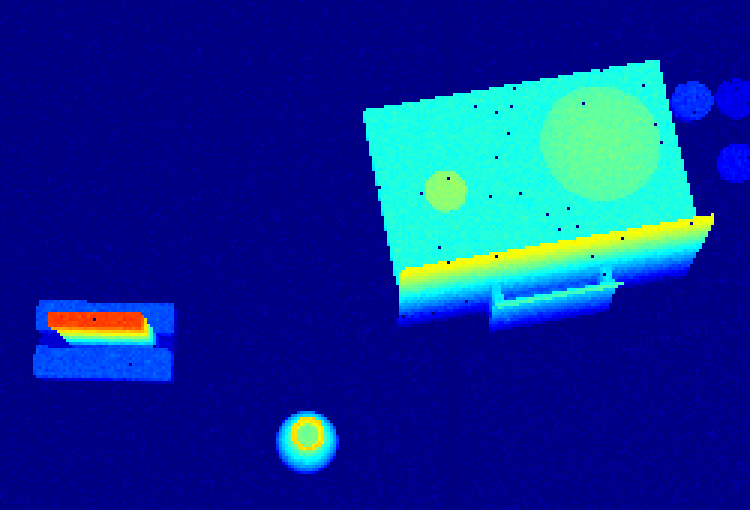

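```bash
cat > m.py <<'E'
from h import *
np.set_printoptions(precision=4,suppress=True)
def rect(P):
    r=cv2.minAreaRect((P[:,:2]*1000).astype(np.float32)); return r, cv2.boxPoints(r)/1000
for n in ("top","side"):
    s=load(f"pics/{n}0.npz");C=cloud(s).reshape(-1,3);C=C[~np.isnan(C[:,0])]
    near=(np.abs(C[:,0]-.51)<.07)&(np.abs(C[:,1]-.14)<.08)
    big=C[(C[:,1]>.25)&(C[:,0]>.3)&(C[:,2]>.1)&(C[:,2]<.4)]
    print(n,"big",big.min(0),big.max(0))
    H=C[near&(C[:,2]>.117)&(C[:,2]<.13)]; print("holder top",len(H),H.mean(0),np.median(H[:,2]),rect(H)[0])
    Hs=C[near&(C[:,2]>.04)&(C[:,2]<.112)]
    A=np.c_[Hs[:,1:],np.ones(len(Hs))];print("face fit x=ay+bz+c",np.linalg.lstsq(A,Hs[:,0],rcond=None)[0],len(Hs))
    S=C[near&(C[:,2]>.026)&(C[:,2]<.034)]; print("stand top",len(S),np.median(S[:,2]),rect(S)[0],rect(S)[1].tolist())
    nr=(np.abs(C[:,0]-.62)<.13)&(np.abs(C[:,1]+.17)<.17)
    D=C[nr&(C[:,2]>.056)&(C[:,2]<.065)]
    # front slope plane
    def plane(P):
        c=P.mean(0);w=np.linalg.svd(P-c,full_matrices=False)[2][2];return c,w
    # ridge line
    Rg=C[nr&(C[:,2]>.089)&(C[:,2]<.096)]; print("ridge",len(Rg),rect(Rg)[0],rect(Rg)[1].tolist(),np.median(Rg[:,2]))
    d=rect(Rg)[1]
    c=Rg[:,:2].mean(0); e=np.linalg.svd(Rg[:,:2]-c,full_matrices=False)[2][0]
    if e[1]>0:e=-e
    nrm=np.array([-e[1],e[0]]); 
    print("dir y(-)",e,"x axis",nrm,np.degrees(np.arctan2(nrm[1],nrm[0])))
    t=(C[:,:2]-c)@nrm; l=(C[:,:2]-c)@e
    F=C[nr&(C[:,2]>.025)&(C[:,2]<.085)&(np.abs(l)>.05)&(np.abs(l)<.1)&(t<.002)&(t>-.03)]
    for _ in range(4):
        c0,w=plane(F); r=(F-c0)@w; F=F[np.abs(r)<2.5*r.std()+1e-4]
    if w[0]>0:w=-w
    print("front plane",len(F),c0,w,"tilt",np.degrees(np.arcsin(w[2])),"yaw",np.degrees(np.arctan2(-w[1],-w[0])),r.std())
    L=C[nr&((C-c0)@w>.008)&(C[:,2]>.015)&(np.abs(l)<.07)]; 
    # in slope frame
    ex=-np.array([w[0],w[1],0]);ex/=np.linalg.norm(ex);ey=np.cross([0,0,1],ex)
    q=np.c_[(L-c0)@w,(L-c)@ey if False else (L[:,:2]-c)@ey[:2],L[:,2]]
    print("lip n,y,z min/max",np.percentile(q,[1,50,99],axis=0), len(L))
    yy=(Rg[:,:2]-c)@ey[:2]; print("ridge y range",yy.min(),yy.max(), (yy.min()+yy.max())/2)
    print("ridge c",c, "ex",ex,"ey",ey)
    topL=L[L[:,2]>.045]; print("lip top y", np.percentile((topL[:,:2]-c)@ey[:2],[0,2,50,98,100]),np.percentile((topL-c0)@w,[0,50,100]),topL[:,2].max())
E
python3 m.py
```

```text
top big [0.4207 0.3514 0.1   ] [0.6763 0.5558 0.2491]
holder top 161 [0.5144 0.1452 0.122 ] 0.12211202315039604 ((514.2413940429688, 145.69874572753906), (9.756769180297852, 60.8319206237793), 0.23904787003993988)
face fit x=ay+bz+c [-0.0283  0.0017  0.5142] 172
stand top 710 0.030347723208762056 ((514.86474609375, 153.849853515625), (99.8812484741211, 56.30241394042969), 89.14273071289062) [[0.4859694838523865, 0.10433600842952728], [0.5422656536102295, 0.10349363088607788], [0.5437600016593933, 0.20336370170116425], [0.4874638617038727, 0.20420607924461365]]
ridge 296 ((575.2632446289062, -165.45989990234375), (7.175802707672119, 217.54981994628906), 10.770792961120605) [[0.5514105558395386, -0.05927182734012604], [0.5920664668083191, -0.2729889750480652], [0.5991159081459045, -0.27164798974990845], [0.558459997177124, -0.05793081596493721]] 0.0922035766524873
dir y(-) [ 0.191  -0.9816] x axis [0.9816 0.191 ] 11.008268015043297
front plane 560 [ 0.5644 -0.1681  0.0562] [-0.9481 -0.1832  0.2597] tilt 15.054907293980737 yaw 10.934397641361759 0.0006477043358692004
lip n,y,z min/max [
[... 1079 characters left out ...]
068573, -0.2736974358558655], [0.6010352969169617, -0.27231165766716003], [0.5592707395553589, -0.05610589683055878]] 0.09109768048833888
dir y(-) [ 0.1904 -0.9817] x axis [0.9817 0.1904] 10.979003015023988
front plane 1217 [ 0.5717 -0.1947  0.0569] [-0.947  -0.1854  0.2623] tilt 15.207719358317773 yaw 11.079951081123296 0.0007996853597337095
lip n,y,z min/max [[ 0.0085 -0.034   0.0157]
 [ 0.016   0.0062  0.0383]
 [ 0.022   0.0543  0.066 ]] 835
ridge y range -0.0996228673654472 0.1205721300712189 0.01047463135288585
ridge c [ 0.5784 -0.1752] ex [ 0.9814  0.1922 -0.    ] ey [-0.1922  0.9814  0.    ]
lip top y [-0.0354 -0.0337  0.0075  0.0533  0.0556] [0.008  0.0165 0.023 ] 0.06693025326924018
```

```bash
cat > t.py <<'E'
from h import *
np.set_printoptions(precision=4,suppress=True)
# averaged two-view estimates
yaw=np.radians(11.0); ex=np.array([np.cos(yaw),np.sin(yaw),0]); ey=np.array([-np.sin(yaw),np.cos(yaw),0]); ez=np.array([0,0,1.])
a=np.radians(15); up=np.sin(a)*ex+np.cos(a)*ez; n=-np.cos(a)*ex+np.sin(a)*ez
c0s=[np.array([0.5644,-0.1681,0.0562]),np.array([0.5717,-0.1947,0.0569])]
O=[]
yc=[np.array([0.5752,-.1653])@ey[:2]+.0006, np.array([.5784,-.1752])@ey[:2]+.0103]
for c0,y in zip(c0s,yc):
    x=c0@ex-(c0[2]-.020)*np.tan(a); O.append(x*ex+y*ey)
if __name__=="__main__": print("origins",O)
O=np.mean(O,0)
surf22=O+ex*((.022-.020)*np.tan(a))+.022*ez
# home is 6.5mm off the surface at height .022: 
home=O+.020*ez; home=home+n*.0065; home=home+up*((.022-home[2])/up[2])
mouth=home+.041*up
foot_rest=home+.012*up
Rt=np.c_[-(np.cos(a)*ex-np.sin(a)*ez),np.cross(-up,-(np.cos(a)*ex-np.sin(a)*ez)),-up]
g=0.0188
def tcp_for_foot(foot,below): # grasp point 'below' m below top edge
    return foot+(0.110-below-g)*up
rot=R.from_matrix(Rt)
if __name__=="__main__":
    print("O",O,"home",home,"mouth",mouth,"rest top",foot_rest+.11*up, "up",up,"n",n,"ey",ey)
    print("rpy",rot.as_euler('xyz',degrees=True))
    print("tcp rest",tcp_for_foot(foot_rest,.020))
    R0=R.from_euler('xyz',[180,0,179.1],degrees=True)
    print("turn from grasp (units)",(rot*R0.inv()).as_rotvec()/(2*np.pi))
E
python3 t.py
```

```text
origins [array([ 0.5546, -0.1687,  0.    ]), array([ 0.5566, -0.1689,  0.    ])]
O [ 0.5556 -0.1688  0.    ] home [ 0.5495 -0.17    0.022 ] mouth [ 0.56   -0.168   0.0616] rest top [ 0.5805 -0.164   0.1398] up [0.2541 0.0494 0.9659] n [-0.9482 -0.1843  0.2588] ey [-0.1908  0.9816  0.    ]
rpy [-180.  -15. -169.]
tcp rest [ 0.5707 -0.1659  0.1024]
turn from grasp (units) [-0.0037  0.0416  0.0329]
```

send_rows --commands '[[0,[0,0,0.2],[0,0,0]],[0,[0,0,0.2],[0,0,0]],[0,[0,0,0.2],[0,0,0]],[0,[0,0,0.2],[0,0,0]]]'

```text
clock: 0.5
tool_pos: [0.3005, 0.5972, 0.4195]
orientation: [-179.8, -1.3, -116.7]
force: [-0.5, 0.9, 0.0]
opening: 0.0877
```

send_rows --commands '[[0,[0.078,-0.164,0],[0,0,-0.0165]],[0,[0.078,-0.164,0],[0,0,-0.0165]],[0,[0.078,-0.164,0],[0,0,-0.0165]],[0,[0.078,-0.164,0],[0,0,-0.0165]],[0,[0.078,-0.164,0],[0,0,-0.0165]],[0,[0.078,-0.164,0],[0,0,-0.0165]],[0,[0.078,-0.164,0],[0,0,-0.0165]],[0,[0.078,-0.164,0],[0,0,-0.0165]],[0,[0.078,-0.164,0],[0,0,-0.0165]],[0,[0.078,-0.164,0],[0,0,-0.0165]],[0,[0.078,-0.164,0],[0,0,-0.0165]],[0,[0,0,0],[0,0,0]]]'

```text
clock: 1.7
tool_pos: [0.5181, 0.1311, 0.4246]
orientation: [-179.9, -0.8, 175.4]
force: [1.3, -0.7, -0.2]
opening: 0.088
```

```bash
cat > d.py <<'E'
import sys
from t import *
from plant import sensors
def delta(pos,rt):
    o=sensors.get_obs(); Rn=R.from_euler('xyz',o["orientation"],degrees=True)
    print("t",o["clock"],"pos",o["tool_pos"],"rpy",o["orientation"],"F",o["force"],"open",o["opening"])
    print("shift units",(np.array(pos)-o["tool_pos"])/.25,"mm",(np.array(pos)-o["tool_pos"])*1000,"turn",(rt*Rn.inv()).as_rotvec()/(2*np.pi))
RG=R.from_euler('xyz',[180,0,179.1],degrees=True)
E
python3 - <<'E'
from d import *
delta([.5150,.1455,.083],RG); print(sensors.get_obs()["joint_pos"])
E
```

```text
t 1.7 pos [0.5181 0.1311 0.4246] rpy [-179.9334   -0.8295  175.4248] F [ 1.266  -0.6559 -0.2311] open 0.08797132719917103
shift units [-0.0125  0.0576 -1.3664] mm [  -3.1345   14.3985 -341.6105] turn [ 0.0001 -0.0023  0.0102]
[ 34.8691   3.9056   4.5485  -0.4757 -91.3257 -39.452 ]
```

send_rows --commands '[[0,[-0.012,0.058,0],[0,-0.0023,0.0102]],[0,[0,0,-0.18],[0,0,0]],[0,[0,0,-0.18],[0,0,0]],[0,[0,0,-0.18],[0,0,0]],[0,[0,0,-0.18],[0,0,0]],[0,[0,0,-0.18],[0,0,0]],[0,[0,0,-0.18],[0,0,0]],[0,[0,0,0],[0,0,0]]]'

```text
clock: 2.5
tool_pos: [0.5123, 0.1433, 0.1459]
orientation: [179.9, 0.1, 179.1]
force: [-0.6, 0.0, -0.2]
opening: 0.0879
```

```bash
python3 - <<'E'
from d import *
delta([.5150,.1455,.083],RG)
E
```

```text
t 2.5 pos [0.5123 0.1433 0.1459] rpy [179.9053   0.1208 179.0884] F [-0.6306  0.0421 -0.2035] open 0.08786869956062533
shift units [ 0.0108  0.0087 -0.2517] mm [  2.7002   2.1831 -62.9237] turn [-0.0003  0.0003  0.    ]
```

send_rows --commands '[[0,[0.011,0.009,-0.08],[0,0,0]],[0,[0,0,-0.08],[0,0,0]],[0,[0,0,-0.08],[0,0,0]],[0,[0,0,0],[0,0,0]],[0,[0,0,0],[0,0,0]]]'

```text
clock: 3.0
tool_pos: [0.5198, 0.1491, 0.0932]
orientation: [179.8, 0.5, 179.4]
force: [-0.4, 0.4, -0.1]
opening: 0.0879
```

```bash
python3 - <<'E'
from d import *
delta([.5150,.1455,.083],RG)
E
```

```text
t 3.0 pos [0.5198 0.1491 0.0932] rpy [179.8159   0.5261 179.3729] F [-0.4163  0.4393 -0.1237] open 0.08787889747426397
shift units [-0.0192 -0.0143 -0.0407] mm [ -4.801   -3.5716 -10.1698] turn [-0.0005  0.0015 -0.0008]
```

send_rows --commands '[[0,[-0.019,-0.014,-0.04],[0,0.0015,-0.0008]],[0,[0,0,0],[0,0,0]],[0,[0,0,0],[0,0,0]]]'

```text
clock: 3.3
tool_pos: [0.5168, 0.1468, 0.0868]
orientation: [179.6, 0.2, 179.1]
force: [0.2, -0.2, 0.3]
opening: 0.0877
```

```bash
python3 - <<'E'
from d import *
delta([.5150,.1455,.083],RG)
E
```

```text
t 3.3 pos [0.5168 0.1468 0.0868] rpy [179.6453   0.2283 179.1108] F [ 0.2368 -0.1978  0.2976] open 0.08768062766446447
shift units [-0.0072 -0.005  -0.015 ] mm [-1.8038 -1.2588 -3.7581] turn [-0.001   0.0006 -0.    ]
```

send_rows --commands '[[0,[-0.008,-0.005,-0.016],[-0.001,0.0006,0]],[0,[0,0,0],[0,0,0]],[0.5,[0,0,0],[0,0,0]],[0.7,[0,0,0],[0,0,0]]]'

```text
clock: 3.7
tool_pos: [0.515, 0.1455, 0.0835]
orientation: [-180.0, 0.1, 179.1]
force: [-0.8, 0.3, 0.5]
opening: 0.0769
```

```bash
python3 - <<'E'
from d import *
delta([.5150,.1455,.083],RG)
from plant import snapshot
s=snapshot("side"); cv2.imwrite("pics/side1.png",cv2.resize(s["color"][60:260,140:380],None,fx=3,fy=3))
E
```

```text
t 3.7 pos [0.515  0.1455 0.0835] rpy [-179.9992    0.0703  179.1128] F [-0.7846  0.2996  0.466 ] open 0.07690847899078564
shift units [-0.0001 -0.0002 -0.002 ] mm [-0.015  -0.041  -0.4989] turn [ 0.      0.0002 -0.    ]
```

View pics/side1.png

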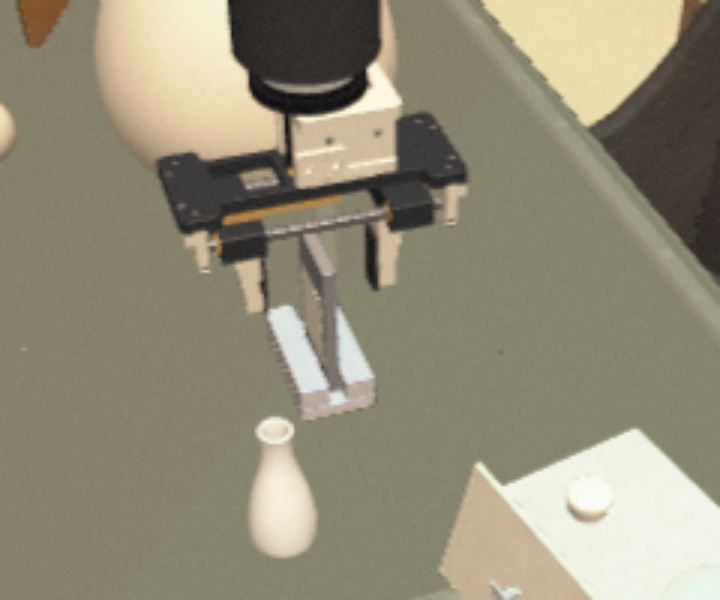

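The picture shows the fingers at (250,270) and (382,260), straddling the holder top at (318,255) centrally. I'll close.

send_rows --commands '[[1,[0,0,0],[0,0,0]],[1,[0,0,0],[0,0,0]],[1,[0,0,0],[0,0,0]],[1,[0,0,0],[0,0,0]],[1,[0,0,0],[0,0,0]],[1,[0,0,0],[0,0,0]],[1,[0,0,0],[0,0,0]],[1,[0,0,0],[0,0,0]]]'

```text
clock: 4.55
tool_pos: [0.5151, 0.1456, 0.0835]
orientation: [180.0, 0.1, 179.1]
force: [-0.3, 0.0, 0.2]
opening: 0.0099
```

send_rows --commands '[[1,[0,0,0.08],[0,0,0]],[1,[0,0,0.15],[0,0,0]],[1,[0,0,0.15],[0,0,0]],[1,[0,0,0.15],[0,0,0]],[1,[0,0,0.05],[0,0,0]],[1,[0,0,0],[0,0,0]]]'

```text
clock: 5.15
tool_pos: [0.5146, 0.1448, 0.2328]
orientation: [-179.9, 0.0, 179.1]
force: [-0.2, 0.9, -1.1]
opening: 0.0095
```

```bash
python3 - <<'E'
from d import *
delta(mouth+(.040+.0715)*up,rot); print(sensors.get_obs()["joint_pos"])
E
```

```text
t 5.15 pos [0.5146 0.1448 0.2328] rpy [-179.9262    0.0351  179.1216] F [-0.1902  0.8879 -1.0741] open 0.009540899289893174
shift units [ 0.2948 -1.229  -0.2541] mm [  73.6924 -307.2435  -63.5229] turn [-0.0035  0.0417  0.0328]
[ 36.7999   7.0467 -16.5066   0.0871 -66.464  -37.7131]
```

send_rows --commands '[[1,[0.033,-0.12,0],[0,0.0046,0.0036]],[1,[0.033,-0.12,0],[0,0.0046,0.0036]],[1,[0.033,-0.12,0],[0,0.0046,0.0036]],[1,[0.033,-0.12,0],[0,0.0046,0.0036]],[1,[0.033,-0.12,0],[0,0.0046,0.0036]],[1,[0.033,-0.12,0],[0,0.0046,0.0036]],[1,[0.033,-0.12,0],[0,0.0046,0.0036]],[1,[0.033,-0.12,0],[0,0.0046,0.0036]],[1,[0.033,-0.12,0],[0,0.0046,0.0036]],[1,[0,0,0],[0,0,0]],[1,[0,0,0],[0,0,0]]]'

```text
clock: 6.25
tool_pos: [0.585, -0.135, 0.2169]
orientation: [178.1, -16.4, -168.3]
force: [0.2, 0.5, -1.3]
opening: 0.0096
```

```bash
python3 - <<'E'
from d import *
delta(mouth+(.040+.0715)*up,rot); print(sensors.get_obs()["joint_pos"])
E
```

```text
t 6.25 pos [ 0.585  -0.135   0.2169] rpy [ 178.1354  -16.3834 -168.2938] F [ 0.1984  0.5497 -1.3078] open 0.009626550789670191
shift units [ 0.013  -0.1098 -0.1903] mm [  3.26   -27.4388 -47.5776] turn [-0.0041 -0.0047 -0.0006]
[  5.5522  24.0101   2.6862  -0.1224 -85.1619   5.9135]
```

send_rows --commands '[[1,[0.007,-0.055,-0.03],[-0.002,-0.0024,-0.0003]],[1,[0.006,-0.055,-0.05],[-0.002,-0.0024,-0.0003]],[1,[0,0,-0.05],[0,0,0]],[1,[0,0,-0.03],[0,0,0]],[1,[0,0,0],[0,0,0]],[1,[0,0,0],[0,0,0]]]'

```text
clock: 6.85
tool_pos: [0.5865, -0.1589, 0.1718]
orientation: [179.9, -15.1, -168.9]
force: [0.1, -0.2, 0.4]
opening: 0.0098
```

```bash
python3 - <<'E'
from d import *
delta(mouth+(.030+.0715)*up,rot)
E
```

```text
t 6.85 pos [ 0.5865 -0.1589  0.1718] rpy [ 179.861   -15.1295 -168.8527] F [ 0.0744 -0.2023  0.3868] open 0.009753535510275425
shift units [-0.0032 -0.0162 -0.0488] mm [ -0.7956  -4.0379 -12.19  ] turn [-0.0003 -0.0004 -0.0003]
```

send_rows --commands '[[1,[-0.003,-0.016,-0.049],[-0.0003,-0.0004,-0.0003]],[1,[0,0,0],[0,0,0]],[1,[0,0,0],[0,0,0]]]'

```text
clock: 7.15
tool_pos: [0.5865, -0.1623, 0.1595]
orientation: [-180.0, -14.9, -168.9]
force: [0.4, -0.5, -0.2]
opening: 0.0103
```

```bash
python3 - <<'E'
from d import *
from plant import snapshot
s=snapshot("side"); delta(mouth+(.030+.0715)*up,rot)
cv2.imwrite("pics/side2.png",cv2.resize(s["color"][150:350,220:460],None,fx=3,fy=3)); np.savez("pics/side2.npz",**s)
s=snapshot("top"); cv2.imwrite("pics/top2.png",cv2.resize(s["color"][100:280,270:470],None,fx=3.3,fy=3.3)); np.savez("pics/top2.npz",**s)
E
```

```text
t 7.2 pos [ 0.5862 -0.1623  0.1592] rpy [-179.9989  -14.9357 -168.9438] F [-0.901   0.3308 -0.6287] open 0.009913270292650756
shift units [-0.002  -0.0028  0.0017] mm [-0.4896 -0.704   0.4177] turn [-0.      0.0002 -0.0002]
```

View pics/side2.png

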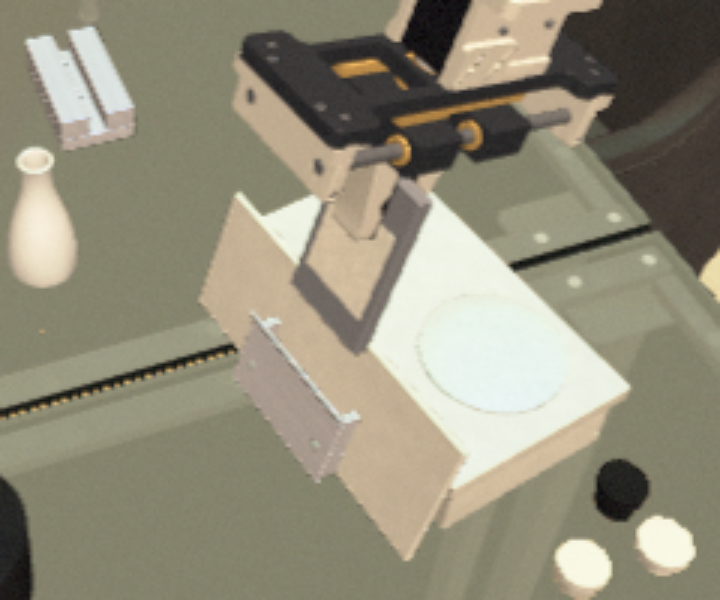

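View pics/top2.png

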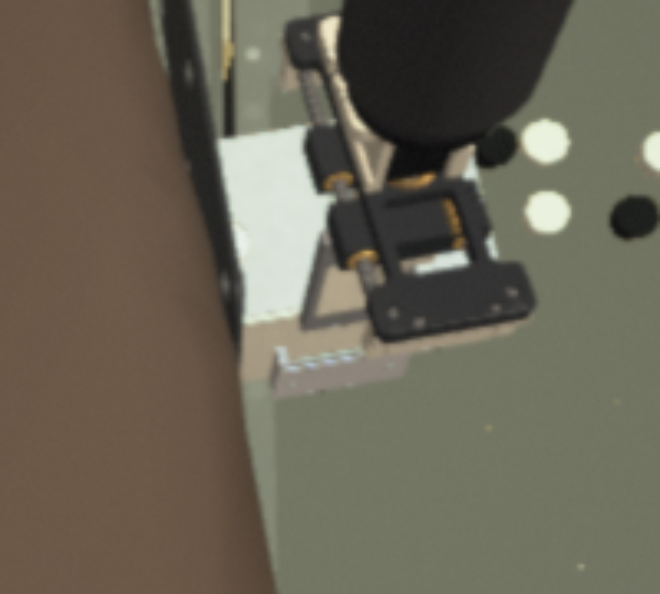

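```bash
python3 - <<'E'
from d import *
s=load("pics/side2.npz");C=cloud(s);P=C.reshape(-1,3);P=P[~np.isnan(P[:,0])]
# slope plane from this view, using riser coordinates
X=(P-O)@ex;Y=(P-O)@ey;Z=P[:,2]
nn=(P-O-.020*ez)@n; u=(P-home)@up
m=(np.abs(nn)<.006)&(np.abs(Y)>.045)&(np.abs(Y)<.1)&(Z>.03)&(Z<.085)
print("slope n offset (side cam)",np.median(nn[m]),m.sum())
A=np.c_[Y[m],u[m],np.ones(m.sum())];print(np.linalg.lstsq(A,nn[m],rcond=None)[0])
h=(u>.073)&(u<.175)&(np.abs(Y)<.045)&(nn>.004)&(nn<.02)
print("hold face n",np.percentile(nn[h],[5,50,95]),h.sum())
A=np.c_[Y[h],u[h],np.ones(h.sum())]
h2=h&(u<.125); A=np.c_[Y[h2],u[h2]-.071,np.ones(h2.sum())];print("fit",np.linalg.lstsq(A,nn[h2],rcond=None)[0],h2.sum())
print("u min",np.percentile(u[h2],[0,1]),"Y range low part",[np.percentile(Y[h2&(u<.09)],q) for q in (0,2,98,100)])
l=(nn>.008)&(nn<.03)&(u>0)&(u<.05)&(np.abs(Y)<.06)
print("lip Y",np.percentile(Y[l],[0,1,99,100]),"u",np.percentile(u[l],[0,1,99,100]),l.sum())
for a0 in np.arange(.0,.05,.005):
    k=l&(u>a0)&(u<a0+.005)
    if k.sum(): print(round(a0,3),np.percentile(nn[k],[5,50,95]),np.percentile(Y[k],[1,99]),k.sum())
E
```

```text
slope n offset (side cam) -0.0008756362167588427 1246
[ 0.0002  0.0013 -0.0009]
hold face n [0.0074 0.0103 0.012 ] 1226
fit [0.0194 0.0061 0.01  ] 775
u min [0.0731 0.0737] Y range low part [np.float64(-0.029339937713508246), np.float64(-0.02876138910987391), np.float64(0.031135054171773594), np.float64(0.032755956791006874)]
lip Y [-0.0453 -0.0447  0.0437  0.0448] u [0.0001 0.0005 0.042  0.0425] 660
0.0 [0.0138 0.0152 0.0168] [-0.0444  0.0415] 86
0.005 [0.0136 0.0149 0.0164] [-0.0441  0.0427] 94
0.01 [0.0134 0.0149 0.0162] [-0.0447  0.0438] 80
0.015 [0.014  0.0152 0.0165] [-0.0448  0.043 ] 91
0.02 [0.0138 0.0151 0.0164] [-0.0442  0.0444] 86
0.025 [0.0135 0.015  0.0164] [-0.0441  0.0424] 92
0.03 [0.0097 0.0156 0.0172] [-0.0434  0.042 ] 44
0.035 [0.0175 0.0194 0.0208] [-0.0449  0.0441] 30
0.04 [0.0189 0.0204 0.0218] [-0.0437  0.043 ] 57
```

```bash
python3 - <<'E'
from d import *
s=load("pics/side2.npz");C=cloud(s);P=C.reshape(-1,3);P=P[~np.isnan(P[:,0])]
Y=(P-O)@ey; nn=(P-O-.020*ez)@n; u=(P-home)@up
for w in (.027,.024,.02):
    h2=(u>.076)&(u<.137)&(Y<w+.001)&(Y>-w+.001)&(nn>.006)&(nn<.016)
    A=np.c_[Y[h2],u[h2]-.071,np.ones(h2.sum())];f=np.linalg.lstsq(A,nn[h2],rcond=None)[0];r=nn[h2]-A@f;print("fit",f,h2.sum(),r.std())
d=np.array([0,0,0])
mid=mouth+(.030+.0715)*up
print("n-shift .6mm units",.0006*n/.25)
print("down up*1mm units",-up*.001/.25, "rotation -1deg about up", -up/360)
E
```

```text
fit [0.0035 0.0088 0.0101] 721 0.0007832994540469942
fit [0.0028 0.0092 0.0101] 637 0.0007635280592693132
fit [0.0041 0.0098 0.0101] 529 0.0007621122409048278
n-shift .6mm units [-0.0023 -0.0004  0.0006]
down up*1mm units [-0.001  -0.0002 -0.0039] rotation -1deg about up [-0.0007 -0.0001 -0.0027]
```

send_rows --commands '[[1,[-0.002,-0.003,0.001],[0,0,0]],[1,[-0.01,-0.002,-0.039],[0,0,0]],[1,[-0.01,-0.002,-0.039],[0,0,0]],[1,[0,0,0],[0,0,0]],[1,[0,0,0],[0,0,0]]]'

```text
clock: 7.75
tool_pos: [0.5802, -0.1643, 0.1386]
orientation: [180.0, -14.9, -169.0]
force: [0.6, -0.0, -0.5]
opening: 0.0099
```

```bash
cat >> d.py <<'E'
def slope(L=.0715):
    o=sensors.get_obs(); f=o["tool_pos"]-L*up if L else o["tool_pos"]
    print("foot rel mouth: n %.2f y %.2f up %.2f mm"%tuple(1000*np.array([(f-mouth)@v for v in (n,ey,up)])), "F n,y,up",np.array([o["force"]@v for v in (n,ey,up)]))
E
python3 - <<'E'
from d import *
slope(); delta(mouth+(.0+.0715)*up,rot)
E
```

```text
foot rel mouth: n 0.11 y -0.22 up 8.21 mm F n,y,up [-0.6669 -0.1526 -0.3755]
t 7.75 pos [ 0.5802 -0.1643  0.1386] rpy [ 179.9976  -14.9025 -168.9627] F [ 0.5661 -0.0454 -0.5354] open 0.00994650302141917
shift units [-0.0081 -0.0007 -0.0318] mm [-2.0215 -0.1695 -7.9599] turn [-0.0001  0.0003 -0.0001]
```

Well lined up, with the foot 8 mm above the mouth. I'll go in slowly.

send_rows --commands '[[1,[-0.005,-0.001,-0.019],[0,0,0]],[1,[-0.005,-0.001,-0.019],[0,0,0]],[1,[-0.005,-0.001,-0.019],[0,0,0]],[1,[0,0,0],[0,0,0]],[1,[0,0,0],[0,0,0]]]'

```text
clock: 8.25
tool_pos: [0.5761, -0.1651, 0.123]
orientation: [-180.0, -14.9, -169.0]
force: [-0.6, -1.0, 0.0]
opening: 0.0098
```

```bash
python3 - <<'E'
from d import *
slope(); delta(mouth+(-.029+.0715)*up,rot)
E
```

```text
foot rel mouth: n 0.07 y -0.28 up -7.94 mm F n,y,up [ 0.7747 -0.8703 -0.1797]
t 8.25 pos [ 0.5761 -0.1651  0.123 ] rpy [-179.9984  -14.9136 -168.9635] F [-0.6141 -1.006   0.027 ] open 0.009773481283358023
shift units [-0.0214 -0.003  -0.0814] mm [ -5.3379  -0.7533 -20.3575] turn [-0.      0.0002 -0.0001]
```

send_rows --commands '[[1,[-0.005,-0.001,-0.019],[0,0,0]],[1,[-0.005,-0.001,-0.019],[0,0,0]],[1,[-0.005,-0.001,-0.019],[0,0,0]],[1,[0,0,0],[0,0,0]],[1,[0,0,0],[0,0,0]]]'

```text
clock: 8.75
tool_pos: [0.5721, -0.1659, 0.1076]
orientation: [-180.0, -14.9, -169.0]
force: [0.0, -0.2, -0.2]
opening: 0.0098
```

```bash
python3 - <<'E'
from d import *
slope(); delta(mouth+(-.029+.0715)*up,rot)
E
```

```text
foot rel mouth: n -0.02 y -0.31 up -23.85 mm F n,y,up [-0.051  -0.1915 -0.1929]
t 8.75 pos [ 0.5721 -0.1659  0.1076] rpy [-179.9932  -14.8966 -168.9588] F [ 0.0359 -0.188  -0.1995] open 0.009795345220113858
shift units [-0.0055  0.0002 -0.0199] mm [-1.3847  0.0431 -4.969 ] turn [-0.      0.0003 -0.0001]
```

send_rows --commands '[[1,[-0.002,0,-0.008],[0,0,0]],[1,[-0.002,0,-0.006],[0,0,0]],[1,[0,0,0],[0,0,0]]]'

```text
clock: 9.05
tool_pos: [0.5713, -0.1659, 0.104]
orientation: [-180.0, -14.9, -169.0]
force: [0.0, 0.0, -0.0]
opening: 0.0098
```

```bash
python3 - <<'E'
from d import *
slope()
E
```

```text
foot rel mouth: n -0.14 y -0.16 up -27.54 mm F n,y,up [-0.0544  0.0056 -0.0107]
```

send_rows --commands '[[1,[-0.001,0,-0.004],[0,0,0]],[1,[0,0,0],[0,0,0]]]'

```text
clock: 9.25
tool_pos: [0.5711, -0.1659, 0.1031]
orientation: [-180.0, -14.9, -169.0]
force: [0.3, -0.2, -0.1]
opening: 0.0097
```

```bash
python3 - <<'E'
from d import *
slope()
E
```

```text
foot rel mouth: n -0.23 y -0.11 up -28.52 mm F n,y,up [-0.2467 -0.2793 -0.0755]
```

send_rows --commands '[[1,[-0.001,0,-0.004],[0,0,0]],[1,[0,0,0],[0,0,0]]]'

```text
clock: 9.45
tool_pos: [0.5711, -0.166, 0.1024]
orientation: [-180.0, -14.8, -169.0]
force: [0.2, 0.7, 0.9]
opening: 0.01
```

```bash
python3 - <<'E'
from d import *
slope()
E
```

```text
foot rel mouth: n -0.38 y -0.18 up -29.21 mm F n,y,up [-0.0785  0.6516  1.0003]
```

send_rows --commands '[[1,[-0.001,0,-0.004],[0,0,0]],[1,[0,0,0],[0,0,0]]]'

```text
clock: 9.65
tool_pos: [0.5709, -0.166, 0.1017]
orientation: [-180.0, -14.8, -168.9]
force: [-0.3, 0.4, 1.6]
opening: 0.01
```

```bash
python3 - <<'E'
from d import *
slope()
E
```

```text
foot rel mouth: n -0.39 y -0.15 up -29.88 mm F n,y,up [0.6367 0.4286 1.509 ]
```

send_rows --commands '[[0.86,[0,0,0],[0,0,0]],[0.8,[0,0,0],[0,0,0]],[0.72,[0,0,0],[0,0,0]],[0.7,[0,0,0],[0,0,0]],[0.7,[0,0,0],[0,0,0]]]'

```text
clock: 10.15
tool_pos: [0.571, -0.166, 0.1016]
orientation: [-180.0, -14.8, -169.0]
force: [-0.1, -0.1, 0.3]
opening: 0.0261
```

```bash
python3 - <<'E'
from d import *
from plant import snapshot
slope()
s=snapshot("side"); cv2.imwrite("pics/side3.png",cv2.resize(s["color"][150:350,220:460],None,fx=3,fy=3)); np.savez("pics/side3.npz",**s)
E
```

```text
foot rel mouth: n -0.45 y -0.19 up -30.00 mm F n,y,up [ 0.2052 -0.058   0.2977]
```

View pics/side3.png

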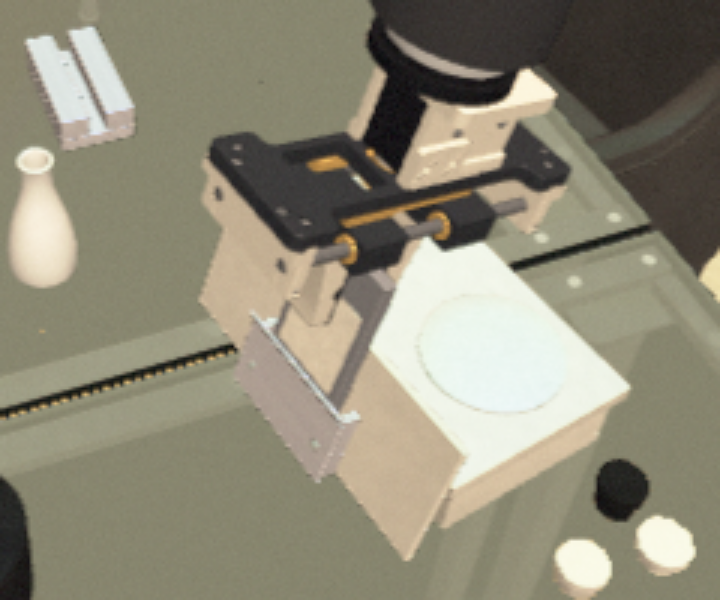

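The holder sits in the pocket at (340,330) in the crop, behind the lip, and the fingers are open. I'll retreat along the slope.

send_rows --commands '[[0.7,[0.01,0.002,0.039],[0,0,0]],[0.7,[0.01,0.002,0.039],[0,0,0]],[0.7,[0.01,0.002,0.039],[0,0,0]],[0.7,[0.01,0.002,0.039],[0,0,0]],[0.7,[0.01,0.002,0.039],[0,0,0]],[0.7,[0.01,0.002,0.039],[0,0,0]],[0.7,[0,0,0],[0,0,0]],[0.7,[0,0,0],[0,0,0]]]'

```text
clock: 11.0
tool_pos: [0.5883, -0.1627, 0.1672]
orientation: [-179.9, -14.6, -168.9]
force: [-0.3, -0.3, -0.1]
opening: 0.0264
```

```bash
python3 - <<'E'
from d import *
from plant import snapshot
slope(0)
s=snapshot("side"); cv2.imwrite("pics/side4.png",cv2.resize(s["color"][150:350,220:460],None,fx=3,fy=3)); np.savez("pics/side4.npz",**s)
C=cloud(s);P=C.reshape(-1,3);P=P[~np.isnan(P[:,0])]
Y=(P-O)@ey; nn=(P-home)@n; u=(P-home)@up
m=(np.abs(nn+.0065)<.006)&(np.abs(Y)>.045)&(np.abs(Y)<.1)&(P[:,2]>.03)&(P[:,2]<.085); print("slope",np.median(nn[m]))
h=(u>.055)&(u<.115)&(abs(Y)<.024)&(nn>-.005)&(nn<.015)
A=np.c_[Y[h],u[h]-.06,np.ones(h.sum())];print("face fit",np.linalg.lstsq(A,nn[h],rcond=None)[0],h.sum())
t=(u>.11)&(u<.135)&(abs(Y)<.035)&(abs(nn)<.015)
print("top u pct",np.percentile(u[t],[50,90,97,99,100]),"Y",np.percentile(Y[t],[0,2,98,100]),t.sum())
tt=(u>.119)&(u<.126)&(abs(Y)<.035)&(abs(nn)<.015);print("top face",tt.sum(),P[tt].mean(0),"n range",np.percentile(nn[tt],[2,50,98]),"u med",np.median(u[tt]))
E
```

```text
foot rel mouth: n -0.49 y -0.27 up 109.44 mm F n,y,up [ 0.278  -0.1937 -0.1994]
slope -0.007352910582920878
face fit [ 0.0013 -0.0145  0.0031] 647
top u pct [0.1193 0.1223 0.1228 0.1233 0.1238] Y [-0.0303 -0.0296  0.0305  0.0332] 314
top face 166 [ 0.5814 -0.1642  0.139 ] n range [-0.0067 -0.0005  0.0032] u med 0.12155146706912792
```

View pics/side4.png

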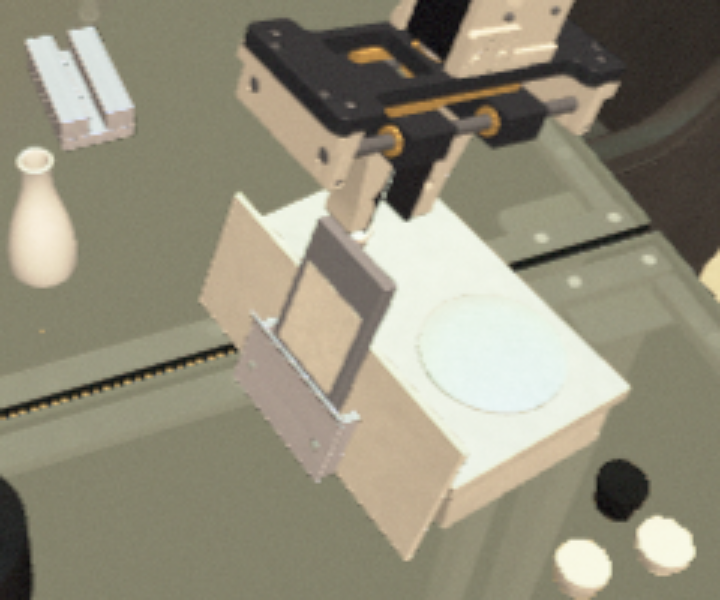

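It leans by itself behind the lip: the top edge runs (325,222)–(393,285) and is clear of the fingers. I'll shut the fingers and then come down to the top edge.

send_rows --commands '[[1,[0,0,0],[0,0,0]],[1,[0,0,0],[0,0,-0.0003]],[1,[0,0,0],[0,0,0]],[1,[0,0,0],[0,0,0]],[1,[-0.0055,-0.001,-0.019],[0,-0.001,0]],[1,[-0.005,-0.001,-0.019],[0,0,0]],[1,[-0.005,-0.001,-0.019],[0,0,0]],[1,[-0.003,-0.001,-0.012],[0,0,0]],[1,[0,0,0],[0,0,0]],[1,[0,0,0],[0,0,0]]]'

```text
clock: 12.05
tool_pos: [0.5815, -0.1639, 0.146]
orientation: [-179.9, -14.5, -169.1]
force: [0.0, -0.2, -0.7]
opening: 0.0004
```

```bash
python3 - <<'E'
from d import *
from plant import snapshot
slope(0);delta(mouth+.081*up-.001*n,rot)
s=snapshot("side"); cv2.imwrite("pics/side5.png",cv2.resize(s["color"][180:300,280:400],None,fx=5,fy=5,interpolation=cv2.INTER_CUBIC)); np.savez("pics/side5.npz",**s)
E
```

```text
foot rel mouth: n 0.69 y -0.14 up 87.16 mm F n,y,up [-0.1703 -0.1753 -0.671 ]
t 12.05 pos [ 0.5815 -0.1639  0.146 ] rpy [-179.8881  -14.5    -169.0904] F [ 0.0244 -0.1738 -0.6922] open 0.0004392886327778682
shift units [ 0.0001  0.0006 -0.0256] mm [ 0.0142  0.141  -6.3931] turn [0.     0.0014 0.0002]
```

View pics/side5.png

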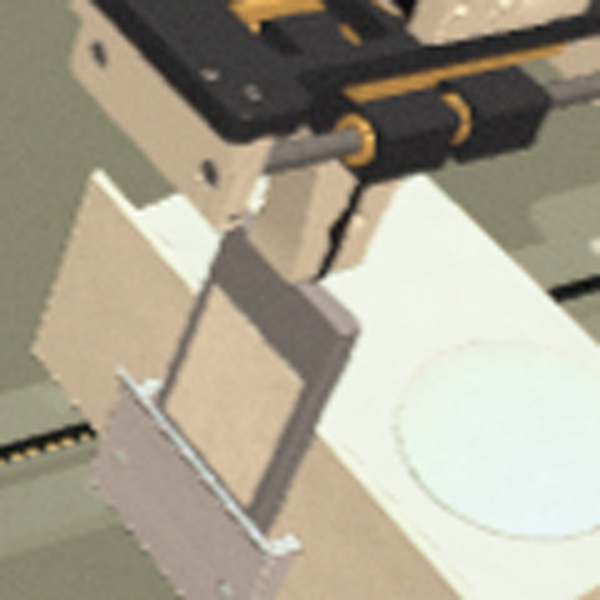

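```bash
python3 - <<'E'
from d import *
s=load("pics/side5.npz")
o=sensors.get_obs(); t=o["tool_pos"]
def px(P): return ((proj(s,P)-[280,180])*5).round()
top=home+.122*up-.0015*n
print("TCP",px(t),"tool +-10 y",px(t+.0095*ey),px(t-.0095*ey),"top c",px(top),"ends",px(top+.031*ey+.005*n),px(top-.031*ey+.005*n),px(top-.031*ey-.005*n))
C=cloud(s);P=C.reshape(-1,3);P=P[~np.isnan(P[:,0])]
Y=(P-O)@ey; nn=(P-home)@n; u=(P-home)@up
for a0 in np.arange(.114,.170,.004):
    k=(u>a0)&(u<a0+.004)&(abs(Y)<.034)&(abs(nn)<.04)
    if k.sum(): print(round(a0,3),k.sum(),"n",np.percentile(nn[k],[2,50,98]),"Y",np.percentile(Y[k],[2,98]))
E
```

```text
TCP [[298. 257.]] tool +-10 y [[281. 238.]] [[316. 276.]] top c [[297. 269.]] ends [[231. 212.]] [[344. 336.]] [[367. 329.]]
0.114 56 n [-0.0024  0.0021  0.0039] Y [-0.0298  0.0283]
0.118 80 n [-0.0072  0.0005  0.0035] Y [-0.0299  0.0294]
0.122 16 n [-0.0059 -0.0016  0.0017] Y [-0.0287  0.0179]
0.126 6 n [-0.0018  0.003   0.0148] Y [-0.0108  0.0004]
0.13 28 n [-0.0145  0.0149  0.0172] Y [-0.0124  0.0089]
0.134 50 n [-0.0117  0.0131  0.0175] Y [-0.0136  0.0095]
0.138 47 n [-0.0135  0.0142  0.0178] Y [-0.013   0.0077]
0.142 49 n [-0.0138  0.0152  0.018 ] Y [-0.0133  0.0086]
0.146 47 n [-0.0124  0.0133  0.0181] Y [-0.013   0.0082]
0.15 46 n [-0.013   0.0129  0.0187] Y [-0.0131  0.0095]
0.154 40 n [-0.0152  0.0136  0.0193] Y [-0.0132  0.0055]
0.158 48 n [-0.0137  0.0114  0.0203] Y [-0.0129  0.0063]
0.162 46 n [-0.0161  0.0126  0.0208] Y [-0.0131  0.0018]
0.166 39 n [-0.0137  0.0146  0.022 ] Y [-0.013   0.0031]
0.17 23 n [0.0061 0.0179 0.0226] Y [-0.0134 -0.0017]
```

send_rows --commands '[[1,[0,0.0006,-0.012],[0,0.001,0]],[1,[0,0,-0.008],[0,0,0]],[1,[0,0,0],[0,0,0]]]'

```text
clock: 12.4
tool_pos: [0.5819, -0.1637, 0.1409]
orientation: [-180.0, -14.8, -169.1]
force: [-0.4, -0.2, -0.2]
opening: 0.0003
```

```bash
python3 - <<'E'
from d import *
slope(0);delta(mouth+.081*up-.001*n,rot)
E
```

```text
foot rel mouth: n -1.04 y -0.01 up 82.43 mm F n,y,up [ 0.3541 -0.1041 -0.2585]
t 12.4 pos [ 0.5819 -0.1637  0.1409] rpy [-179.9574  -14.8352 -169.068 ] F [-0.3815 -0.1802 -0.158 ] open 0.00034285135546176763
shift units [-0.0016 -0.0003 -0.0055] mm [-0.4051 -0.0734 -1.3658] turn [0.     0.0005 0.0002]
```

Now I feel for contact, pressing in small steps.

send_rows --commands '[[1,[-0.0015,0,-0.006],[0,0,0]],[1,[-0.001,0,-0.004],[0,0,0]]]'

```text
clock: 12.6
tool_pos: [0.5815, -0.1638, 0.1386]
orientation: [-179.9, -14.8, -169.1]
force: [-0.7, 0.2, 3.2]
opening: 0.0
```

```bash
python3 - <<'E'
from d import *
slope(0)
E
```

```text
foot rel mouth: n -1.26 y -0.01 up 80.01 mm F n,y,up [1.4296 0.3593 2.8962]
```

send_rows --commands '[[1,[-0.001,0,-0.004],[0,0,0]],[1,[-0.002,0,-0.008],[0,0,0]]]'

```text
clock: 12.8
tool_pos: [0.5809, -0.1641, 0.1364]
orientation: [-179.9, -14.8, -169.1]
force: [-1.8, -0.5, 4.1]
opening: 0.0005
```

```bash
python3 - <<'E'
from d import *
slope(0)
E
```

```text
foot rel mouth: n -1.24 y -0.18 up 77.72 mm F n,y,up [ 2.8115 -0.109   3.4791]
```

send_rows --commands '[[1,[-0.002,0,-0.008],[0,0,0]],[1,[-0.002,0,-0.008],[0,0,0]]]'

```text
clock: 13.0
tool_pos: [0.5801, -0.1643, 0.1331]
orientation: [-179.9, -14.7, -169.0]
force: [-0.9, 0.4, 6.2]
opening: 0.0006
```

```bash
python3 - <<'E'
from d import *
slope(0)
E
```

```text
foot rel mouth: n -1.22 y -0.22 up 74.38 mm F n,y,up [2.4002 0.5293 5.8142]
```

send_rows --commands '[[1,[-0.002,0,-0.008],[0,0,0]],[1,[-0.002,0,-0.008],[0,0,0]]]'

```text
clock: 13.2
tool_pos: [0.5793, -0.1646, 0.1303]
orientation: [-179.8, -14.7, -169.0]
force: [-0.6, 2.0, 7.1]
opening: 0.0006
```

```bash
python3 - <<'E'
from d import *
slope(0)
E
```

```text
foot rel mouth: n -1.16 y -0.34 up 71.39 mm F n,y,up [2.0273 2.1035 6.8494]
```

send_rows --commands '[[1,[-0.002,0,-0.008],[0,0,0]],[1,[-0.002,0,-0.008],[0,0,0]]]'

```text
clock: 13.4
tool_pos: [0.5787, -0.1649, 0.128]
orientation: [-179.7, -14.6, -169.0]
force: [-1.5, 1.4, 14.2]
opening: 0.0004
```

```bash
python3 - <<'E'
from d import *
slope(0)
E
```

```text
foot rel mouth: n -1.13 y -0.54 up 69.01 mm F n,y,up [ 4.8341  1.7011 13.3656]
```

send_rows --commands '[[1,[-0.0015,0,-0.007],[0,0,0]]]'

```text
clock: 13.5
tool_pos: [0.5787, -0.1649, 0.1279]
orientation: [-179.7, -14.5, -169.0]
force: [-2.0, 4.9, 18.1]
opening: 0.0004
```

```bash
python3 - <<'E'
from d import *
from plant import snapshot
slope(0)
s=snapshot("side"); slope(0)
cv2.imwrite("pics/side6.png",cv2.resize(s["color"][150:350,220:460],None,fx=3,fy=3)); np.savez("pics/side6.npz",**s)
C=cloud(s);P=C.reshape(-1,3);P=P[~np.isnan(P[:,0])]
Y=(P-O)@ey; nn=(P-home)@n; u=(P-home)@up
t=(u>.095)&(u<.114)&(abs(Y)<.033)&(abs(Y)>.015)&(abs(nn)<.01)
print("top u pct",np.percentile(u[t],[50,90,97,99,100]),t.sum())
for side in (-1,1):
    k=t&(Y*side>0); print(side,np.percentile(u[k],[90,97,99]),k.sum())
slope(0)
E
```

```text
foot rel mouth: n -1.18 y -0.58 up 69.00 mm F n,y,up [ 5.7088  5.1672 17.2202]
foot rel mouth: n -1.13 y -0.56 up 69.03 mm F n,y,up [ 4.7006  2.1048 12.1206]
top u pct [0.1049 0.1098 0.1106 0.111  0.1121] 139
-1 [0.11   0.1106 0.1112] 107
1 [0.1094 0.1099 0.1105] 32
foot rel mouth: n -1.13 y -0.56 up 69.03 mm F n,y,up [ 4.7006  2.1048 12.1206]
```

View pics/side6.png

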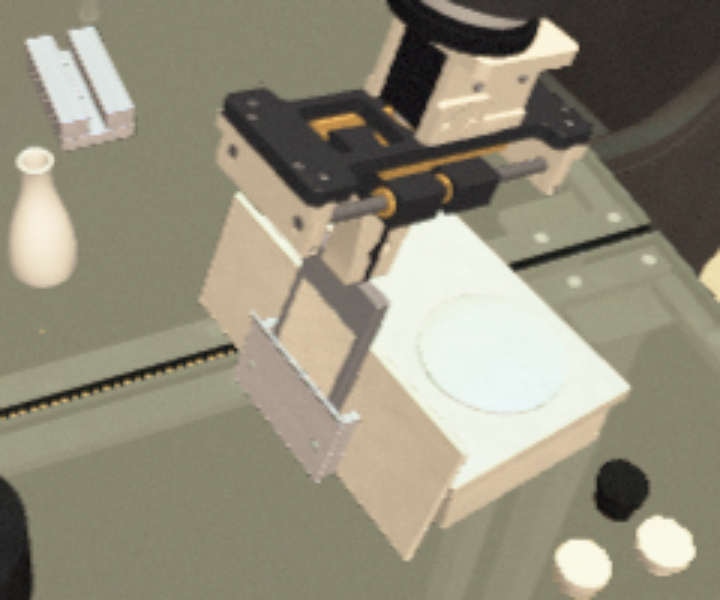

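The top edge has dropped 12 mm and no longer moves while the force rises, so it is home. I'll press once more and check that the hold is steady.

send_rows --commands '[[1,[-0.002,0,-0.009],[0,0,0]]]'

```text
clock: 13.65
tool_pos: [0.5787, -0.165, 0.1279]
orientation: [-179.6, -14.5, -168.9]
force: [-3.3, 4.2, 18.7]
opening: 0.0005
```

```bash
python3 - <<'E'
from d import *
from plant import snapshot
slope(0)
for _ in range(8): s=snapshot("side"); slope(0)
E
```

```text
foot rel mouth: n -1.17 y -0.62 up 68.96 mm F n,y,up [ 7.1776  4.7507 17.434 ]
foot rel mouth: n -1.14 y -0.58 up 69.02 mm F n,y,up [ 5.9799  3.2357 14.0451]
foot rel mouth: n -1.16 y -0.55 up 69.01 mm F n,y,up [ 4.7058  2.8664 15.0895]
foot rel mouth: n -1.17 y -0.58 up 68.98 mm F n,y,up [ 5.8794  4.4201 14.375 ]
foot rel mouth: n -1.17 y -0.57 up 68.99 mm F n,y,up [ 5.2133  3.8964 14.9626]
foot rel mouth: n -1.17 y -0.60 up 68.99 mm F n,y,up [ 4.816   3.553  15.1781]
foot rel mouth: n -1.17 y -0.58 up 68.99 mm F n,y,up [ 5.2297  4.3709 14.1481]
foot rel mouth: n -1.16 y -0.60 up 69.01 mm F n,y,up [ 6.5184  3.1178 14.6538]
foot rel mouth: n -1.19 y -0.56 up 68.99 mm F n,y,up [ 5.5046  3.5051 14.8595]
```

```bash
python3 - <<'E'
from d import *
from plant import order
slope(0)
print(order.close_job())
E
```

```text
foot rel mouth: n -1.19 y -0.56 up 68.99 mm F n,y,up [ 5.5046  3.5051 14.8595]
the job is handed in; nothing more can be done
None
```

I moved the holder from the stand into the pocket and let it go, and it leaned by itself against the sloping front. I then pushed it home with the shut fingertips on its top edge and handed the job in still pressing, about 14 s into the 48 s.

**Fully home:**
- The top edge went down 12.0 mm by arm position from touching it, and about 12.2 mm by camera.
- The force along the slope rose from about 3 to 7 N over the spring's travel.
- It then jumped to 13–17 N with no more movement, at 69.0 mm above the pocket mouth, which is where the home position should put it.

**Hold:** over the last 0.4 s before handing in, the push stayed at 14–15 N and the position was steady to a few hundredths of a millimetre.

**Left alone:** in the last pictures the bottle and lid look unmoved. The gripper hides the stopper there, so I did not see it at the end; the fingers stayed well to one side of it.

**Where checks disagreed:** the two cameras differed by about 2 mm on where the riser's front is, so I used the mean. I checked the holder against the slope in one view before going in. At the end there was also a steady sideways force of 3–4 N along the riser front and about 5 N pressing back into the slope.

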